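# Put three mixed-up tool holders back on their own stands

## Task

The three machine tools stand mixed up, each on another's wooden stand: move each one home, the face mill to the stand with the spare cutter disc, the collet chuck to the stand with the three small collets, and the drill chuck to the stand with the two twist drills. Park one on the empty spare stand on the way, and finish with all three let go, upright and fully seated at home and the spare stand empty. Lower each tool into its hole rather than dropping it, and do not knock the wash bottle over.

Things in the scene. Friction and masses are not known exactly. Their poses are not given: they have to be found in the camera images.
- face_mill: Face mill, the widest tool: dark steel disc with six small brass-coloured inserts on top. Taper 46 mm long (18 mm diameter at the bottom, 32 at the top), 46 mm flange at z 46-64 mm that rests on a stand's top, taper in the hole (seated, origin 9 mm above the stand's). Origin: centre of the taper's bottom end, z up. Disc, to be gripped: 60 mm diameter, z 64-98 mm (top). 0.7 kg.
- collet_chuck: Collet chuck: bright steel, round nut with dark slots and a hole in its top. Taper 46 mm long (18 mm diameter at the bottom, 32 at the top), 46 mm flange at z 46-64 mm that rests on a stand's top, taper in the hole (seated, origin 9 mm above the stand's). Origin: centre of the taper's bottom end, z up. Neck 32 mm; nut, to be gripped: 42 mm diameter, z 78-104 mm (top). 0.5 kg.
- drill_chuck: Drill chuck, the tallest tool: slender dark sleeve ending in a bright cone. Taper 46 mm long (18 mm diameter at the bottom, 32 at the top), 46 mm flange at z 46-64 mm that rests on a stand's top, taper in the hole (seated, origin 9 mm above the stand's). Origin: centre of the taper's bottom end, z up. Sleeve, to be gripped: 36 mm diameter, z 64-112 mm; cone and jaws to 140 mm. 0.6 kg.
- mill_stand: Home stand of the face mill. Light wood block 76 x 76 x 55 mm high, fixed, with a vertical 37 mm through-hole in its top. Origin: on the hole's axis at bench level; z up. A shelf 20 mm high and 76 mm wide extends from its +x side to x = 94 mm, carrying one spare cutter disc lying flat, dark, 46 mm diameter, with four small brass-coloured inserts (top at z 43 mm).
- collet_stand: Home stand of the collet chuck. Light wood block 76 x 76 x 55 mm high, fixed, with a vertical 37 mm through-hole in its top. Origin: on the hole's axis at bench level; z up. A shelf 20 mm high and 76 mm wide extends from its +x side to x = 94 mm, carrying a row of three small upright bright collets, 19 mm diameter (tops at z 45 mm).
- drill_stand: Home stand of the drill chuck. Light wood block 76 x 76 x 55 mm high, fixed, with a vertical 37 mm through-hole in its top. Origin: on the hole's axis at bench level; z up. A shelf 20 mm high and 76 mm wide extends from its +x side to x = 94 mm, carrying two twist drills lying side by side, 12 and 9 mm diameter, 68 mm long (top at z 32 mm).
- spare_stand: Spare stand: the only one without a shelf or accessories, empty at the start. Light wood block 76 x 76 x 55 mm high, fixed, with a vertical 37 mm through-hole in its top. Origin: on the hole's axis at bench level; z up.
- wash_bottle: Loose white plastic wash bottle with yellow cap and bent yellow spout, standing among the stands: 60 mm diameter, 140 mm to the top of the cap, 183 mm to the top of the spout, which reaches 53 mm out along its +x. Origin: centre of its underside; z up. Not to be handled.
Mind the look-alikes: they are no part of the job. What is shaped like the drill_stand but purple or red is not meant.

How it is judged:
On the way:
1. one of the three tools is parked on the spare stand, seated and let go (((horizontal distance between face_mill and spare_stand below 0.008 m and z of face_mill in the frame of spare_stand between 0.004 and 0.013 m and angle between face_mill's own z axis and vertical below 0.08 rad and linear speed of face_mill below 0.02 m/s and contact force between the fingers and face_mill below 0.3 N) or (horizontal distance between collet_chuck and spare_stand below 0.008 m and z of collet_chuck in the frame of spare_stand between 0.004 and 0.013 m and angle between collet_chuck's own z axis and vertical below 0.08 rad and linear speed of collet_chuck below 0.02 m/s and contact force between the fingers and collet_chuck below 0.3 N) or (horizontal distance between drill_chuck and spare_stand below 0.008 m and z of drill_chuck in the frame of spare_stand between 0.004 and 0.013 m and angle between drill_chuck's own z axis and vertical below 0.08 rad and linear speed of drill_chuck below 0.02 m/s and contact force between the fingers and drill_chuck below 0.3 N))), for 0.2 s.
At the end, for the whole second after the job is handed in: Each tool is on its own stand: its axis within 8 mm of the hole's axis, its origin 4 to 13 mm above the stand's origin (9 mm when the flange rests on the top), within 0.08 rad of upright, at rest (below 0.02 m/s) and let go; so the spare stand is empty. The wash bottle stands (horizontal distance between face_mill and mill_stand below 0.008 m and z of face_mill in the frame of mill_stand between 0.004 and 0.013 m and angle between each of face_mill, collet_chuck, drill_chuck's own z axis and vertical below 0.08 rad and linear speed of each of face_mill, collet_chuck, drill_chuck below 0.02 m/s and contact force between the fingers and face_mill below 0.3 N and horizontal distance between collet_chuck and collet_stand below 0.008 m and z of collet_chuck in the frame of collet_stand between 0.004 and 0.013 m and contact force between the fingers and collet_chuck below 0.3 N and horizontal distance between drill_chuck and drill_stand below 0.008 m and z of drill_chuck in the frame of drill_stand between 0.004 and 0.013 m and contact force between the fingers and drill_chuck below 0.3 N and angle between wash_bottle's own z axis and vertical below 0.2 rad); the robot touches nothing.
It fails at once if a tool is dropped (faster than 0.5 m/s with its lower end less than 40 mm above the bench) ((height (world z) of face_mill below 0.04 m and linear speed of face_mill above 0.5 m/s) or (height (world z) of collet_chuck below 0.04 m and linear speed of collet_chuck above 0.5 m/s) or (height (world z) of drill_chuck below 0.04 m and linear speed of drill_chuck above 0.5 m/s)).
It fails at once if the wash bottle is knocked over (angle between wash_bottle's own z axis and vertical above 0.6 rad).
It also fails if it takes over 104 s, if anything falls off the work surface, if the arm or the gripper's body presses on something with over 40 N, if the wrist force passes 120 N, or if a joint passes its speed limit or range.

## Robot

A 6-joint arm with a two-finger parallel gripper is mounted at the origin on the work surface. World frame = base frame: x ahead of the robot, y to its left, z up, the work surface at z = 0. Lengths are in m, angles in rad, forces in N, time in s.
With the tool pointing down it reaches from about 0.275 to 0.975 m from the base axis. Payload 8.4 kg.
Tool frame: the origin (TCP) lies at the very end of the fingers, on their centre line; the grasp point (between the pads) lies 19 mm behind it; z points along the fingers, y is the line along which they close (so a half turn about z gives the same grasp; the last joint's range is limited). The gripper opens to 92 mm and grips with 3 to 60 N. Pads are 20 mm wide; open, the fingers measure 128 mm over their backs; the gripper's body (75 mm by 189 mm) begins 69 mm behind the grasp point.
Start: joints at [1.176, 0.353, 1.633, -0, 1.155, -0.002], TCP at [0.239, 0.577, 0.215] pointing down, gripper open.
Joint ranges: [-2.63, 2.63], [-0.92, 2.1], [0.06, 2.66], [-1.3, 4.44], [0, 2.69], [-3.02, 3.02]. Speed limits (rad/s): [2.22, 2.22, 2.79, 3.14, 3.14, 3.14].

## Interface

Orientations are given as [roll, pitch, yaw] about the fixed x, y, z axes, in that order (R = Rz(yaw) Ry(pitch) Rx(roll)).
In Python, from plant import env gives the robot as it stands.
- The arm moves only by the tool servo_tool, never from a script. Its argument "rows" is a list that holds one entry, the list of rows, each a list of 5 numbers: the shift along the tool's x, y, z in cm, then the turn about the tool's z in rad, then the closure, from 0 (fully open) to 1 (shut). A call has 1 to 20 rows; each row shifts and turns the commanded pose from where the row before left it, along the tool's axes as they then stand; what a row does not reach is not made up. A row lasts 1/10 s, in which the tool goes at most 50 mm and 8.59 degrees, less where a joint would pass 70% of its speed; a pose out of reach is approached as far as the arm can. A call is refused whole if a number of a shift passes 5 or a number of a turn 0.15, either way. A call with a gripper value outside its range is refused whole. The fingers move at their own pace and stop on an object; "grip_force" is the grip in N (left out, the last holds). Time passes only in rows, so rows that do not move let the fingers close. It gives the time, the measured TCP pose, the force, the opening and the grip force at its end, in the units of the state.
- env.sense(): the state, without advancing time (a new reading comes with each control period).
- env.read_camera(name): name is "scene" or "side" or "wrist"; returns a dict with "image" (420x560x3 uint8, red, green, blue), "intrinsics" (3x3 intrinsics, pixels), "k1" (the pictures are not rectified: a ray, as slopes to the right and down, at radius r is drawn at 1 + k1 r^2 times it, then the intrinsics apply), "extrinsics" (4x4, takes a point from camera to world coordinates); the wrist camera has in their place "mount" (4x4, takes a point from camera to tool coordinates, whose origin is the TCP and whose axes are the flange's). Camera axes: x right, y up, looking along -z (the intrinsics and any distortion apply to the point x, -y, -z); pixel columns grow to the right and rows downward; lengths in m; the calibration is good to about 2 mm. A picture is of the moment at which its call begins: read the wrist's pose just before it. There is no depth.
- env.finish_job(): hands the job in; it is judged then, once.
Trained networks look in a picture, given as the dict that the camera call returned (one of the last four; its "shot" number tells which), for a name from the list of things; names that differ only in an ending like _2 or _b are one class to them, and where a whole thing is asked for, a point or a joint stands for the part that bears it (a point fixed in the world has none). Each returns a list of dicts, best first, with "conf" (0 to 1); they miss things now and then, are a little off and sometimes report something else, mostly with a low value. They report only what shows in the picture. A call takes as long as a camera call. They do not tell look-alikes from the thing itself.
- env.spot_in(picture, name): "at" ([x, y, z] in m, in world coordinates, good to about 4 mm: the middle of the surface that is visible of it).
- env.mark_of(picture, name): "at" ([x, y, z] in m, in world coordinates, good to about 4 mm: a listed point, or the origin of a listed thing).
The state is a dict: "t": time; "qpos": joint angles; "qd": joint speeds; "tau": joint torques, N m; "tool_pos": TCP position; "ee_rot": TCP orientation; "force": force on the tool from outside, world axes, zero at the start; "torque": the same for the moment, N m; "gripper_width": finger opening in m; "grasp_force": force on a finger pad.
Only numpy, scipy, OpenCV 4.12 (cv2) and the standard library are available. Lean on these libraries where they do the work, as an engineer would, in place of code of your own. Each camera call takes 0.05 s, during which the arm holds its last target. There are 200 camera calls.

## Working session

There is one attempt and no reset: what is moved stays moved. The work goes in short steps, Python scripts to look and compute and a tool call to move; the robot and the scene stay as the last step left them, time stands still between calls to the robot, and variables do not carry over. Pictures are saved under pics/ and viewed, at most 14 in all, crops included, and the job is handed in when it is done.

Besides the shell and the picture viewer there is one more tool, called after "Request:" in YAML: its name, and indented under it one key for each argument. servo_tool: Moves the arm, as the interface text tells. Its arguments: {"type":"object","properties":{"rows":{"type":"array"},"grip_force":{"type":"number"}},"required":["rows"]}

```bash
mkdir -p pics; ls; python3 - <<'E'
from plant import env
import cv2,numpy as np
s=env.sense();print(s['t'],s['tool_pos'],s['ee_rot'],s['gripper_width'],s['force'])
N=['face_mill','collet_chuck','drill_chuck','mill_stand','collet_stand','drill_stand','spare_stand','wash_bottle']
for c in ['scene','side']:
    p=env.read_camera(c);cv2.imwrite(f'pics/{c}0.png',p['image'][:,:,::-1])
    print(c,np.round(p['extrinsics'],3).tolist())
    for n in N:
        print(n,[(np.round(d['at'],3).tolist(),round(d['conf'],2)) for d in env.mark_of(p,n)][:4])
E
```

```text
pics
0.0 [0.23904289 0.57695511 0.2138722 ] [-3.14021240e+00 -2.41522053e-05  2.74876511e+00] 0.09225615015305173 [-0.53687095  0.64148138 -0.17233911]
scene [[-0.607, -0.603, 0.517, 1.224], [0.795, -0.447, 0.412, 0.724], [-0.017, 0.661, 0.75, 1.135], [0.0, 0.0, 0.0, 1.0]]
face_mill [([0.479, -0.006, 0.008], 0.83)]
collet_chuck []
drill_chuck [([0.48, -0.226, 0.009], 0.9)]
mill_stand [([0.479, -0.226, 0.001], 0.6)]
collet_stand [([0.482, 0.003, 0.002], 0.94)]
drill_stand [([0.344, 0.356, -0.003], 0.94), ([0.306, -0.092, -0.002], 0.94), ([0.378, 0.549, -0.001], 0.8), ([0.272, 0.196, 0.0], 0.72)]
spare_stand [([0.664, 0.097, 0.004], 0.59)]
wash_bottle [([0.659, -0.17, -0.003], 0.98)]
side [[0.937, 0.211, -0.278, 0.13], [-0.349, 0.547, -0.761, -0.795], [-0.009, 0.81, 0.587, 0.743], [0.0, 0.0, 0.0, 1.0]]
face_mill [([0.48, 0.001, 0.008], 0.91)]
collet_chuck [([0.451, 0.175, 0.009], 0.74)]
drill_chuck [([0.48, -0.229, 0.008], 0.77), ([0.481, -0.23, 0.003], 0.65)]
mill_stand [([0.484, -0.227, 0.002], 0.94), ([0.669, 0.096, -0.004], 0.69)]
collet_stand [([0.479, 0.0, -0.002], 0.73)]
drill_stand [([0.375, 0.555, -0.002], 0.79), ([0.455, 0.177, -0.002], 0.78), ([0.341, 0.357, -0.002], 0.56)]
spare_stand [([0.666, 0.095, -0.004], 0.79), ([0.478, 0.004, 0.006], 0.63)]
wash_bottle [([0.663, -0.166, -0.0], 0.67)]
```

View pics/scene0.png

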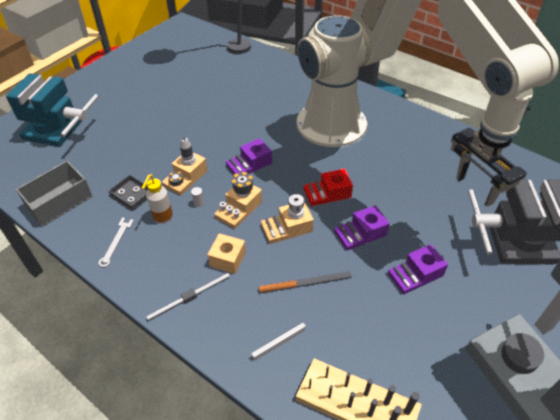

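View pics/side0.png

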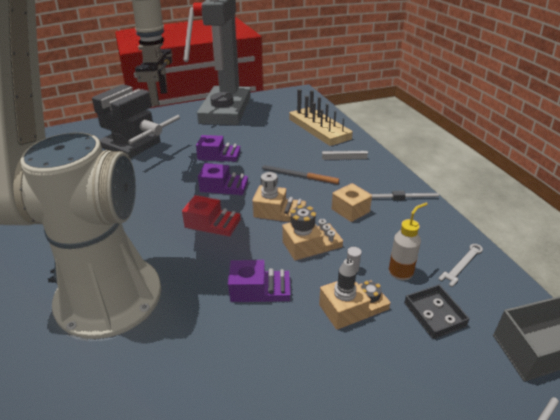

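The scene view shows the drill chuck on the mill stand (185,155), the face mill on the collet stand (242,185), the collet chuck on the true (wood) drill stand (295,210) and the spare stand at (228,250). The bottle is at (157,200). The purple and red stands are decoys. I'll go over the collet chuck, with the fingers closing along world y.

Request:
servo_tool:
  rows:
    - [[0,0,-3,-0.131,0],[0,0,-3,-0.131,0],[0,0,-3,-0.131,0],[0,0,0,0,0],[-2.1,-4,0,0,0],[-2.1,-4,0,0,0],[-2.1,-4,0,0,0],[-2.1,-4,0,0,0],[-2.1,-4,0,0,0],[-2.1,-4,0,0,0],[-2.1,-4,0,0,0],[-2.1,-4,0,0,0],[-2.1,-4,0,0,0],[-2.1,-4,0,0,0],[0,0,0,0,0],[0,0,0,0,0]]

```text
t: 2.5
tool_pos: [0.4493, 0.1766, 0.304]
ee_rot: [3.142, -0.001, 3.138]
force: [-0.5, 1.0, -0.4]
gripper_width: 0.0918
grasp_force: 0.0
```

```bash
cat > h.py <<'E'
from plant import env
import cv2,numpy as np
from scipy.spatial.transform import Rotation as R
N=['face_mill','collet_chuck','drill_chuck','mill_stand','collet_stand','drill_stand','spare_stand','wash_bottle']
def state():
    s=env.sense();print(round(s['t'],2),np.round(s['tool_pos'],4),np.round(s['ee_rot'],4),round(s['gripper_width'],4),round(s['grasp_force'],1),np.round(s['force'],1));return s
def wrist(fn=None,names=N):
    s=state();p=env.read_camera('wrist')
    T=np.eye(4);T[:3,:3]=R.from_euler('xyz',s['ee_rot']).as_matrix();T[:3,3]=s['tool_pos']
    p['W']=T@np.array(p['mount'])
    if fn: cv2.imwrite('pics/'+fn,p['image'][:,:,::-1])
    for n in names:
        print(n,[(np.round(d['at'],4).tolist(),round(d['conf'],2)) for d in env.mark_of(p,n)][:3])
    return p
def proj(p,X):
    W=p.get('W',p.get('extrinsics'));c=(np.c_[np.atleast_2d(X),np.ones(len(np.atleast_2d(X)))]@np.linalg.inv(W).T)[:,:3]
    m=np.c_[c[:,0]/-c[:,2],-c[:,1]/-c[:,2]];m=m*(1+p['k1']*(m**2).sum(1,keepdims=True))
    K=np.array(p['intrinsics']);return m@K[:2,:2].T+K[:2,2]
def circ(p,x,y,z,r,col):
    a=np.linspace(0,2*np.pi,60);u=proj(p,np.c_[x+r*np.cos(a),y+r*np.sin(a),z+0*a])
    cv2.polylines(p['image'],[np.round(u*8).astype(int)],True,col,1,cv2.LINE_AA,3)
E
python3 - <<'E'
from h import *
p=wrist('w0.png')
print(p['mount'])
E
```

```text
2.5 [0.4493 0.1766 0.304 ] [ 3.1415e+00 -9.0000e-04  3.1380e+00] 0.0918 0.0 [-0.5  1.  -0.4]
face_mill [([0.4815, 0.001, 0.0058], 0.59)]
collet_chuck [([0.4524, 0.1742, 0.011], 0.78)]
drill_chuck []
mill_stand []
collet_stand [([0.4805, -0.002, -0.0001], 0.73)]
drill_stand [([0.3762, 0.5498, 0.0024], 0.94), ([0.3101, -0.088, -0.0012], 0.89), ([0.2662, 0.1988, 0.0013], 0.85)]
spare_stand [([0.6615, 0.0954, 0.0006], 0.97)]
wash_bottle []
[[ 6.72431029e-04  9.66546195e-01  2.56491716e-01  7.19251378e-02]
 [ 9.99998762e-01 -2.85026230e-04 -1.54757115e-03 -4.99790248e-04]
 [-1.42269214e-03  2.56492439e-01 -9.66545190e-01 -1.70540126e-01]
 [ 0.00000000e+00  0.00000000e+00  0.00000000e+00  1.00000000e+00]]
```

View pics/w0.png

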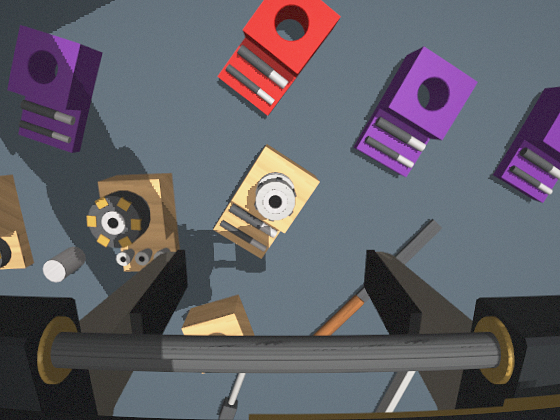

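The view shows the collet chuck at (275,200), the face mill at (113,223) and the spare stand partly hidden at (218,325). One higher survey picture should let me fit circles and squares precisely.

Request:
servo_tool:
  rows:
    - [[-2.85,-3.45,-1.6,0,0],[-2.85,-3.45,-1.6,0,0],[-2.85,-3.45,-1.6,0,0],[-2.85,-3.45,-1.6,0,0],[-2.85,-3.45,-1.6,0,0],[-2.85,-3.45,-1.6,0,0],[0,0,0,0,0],[0,0,0,0,0]]

```text
t: 3.75
tool_pos: [0.6205, -0.0299, 0.4001]
ee_rot: [3.141, -0.001, 3.14]
force: [0.4, -0.3, -0.8]
gripper_width: 0.0921
grasp_force: 0.0
```

```bash
cat >> h.py <<'E'
from scipy.optimize import minimize
def shape(kind,v):
    if kind[0]=='c':
        a=np.linspace(0,2*np.pi,90,endpoint=False);z,r=kind[1:]
        return np.c_[v[0]+r*np.cos(a),v[1]+r*np.sin(a),z+0*a]
    t=np.linspace(-.038,.038,40);h=.038+0*t
    q=np.r_[np.c_[t,h],np.c_[t,-h],np.c_[h,t],np.c_[-h,t]];c,s=np.cos(v[2]),np.sin(v[2])
    return np.c_[q@np.array([[c,s],[-s,c]])+v[:2],np.full(len(q),.055)]
def fit(p,kind,v0,rng=.008):
    g=cv2.GaussianBlur(p['raw'],(0,0),1.2).astype(float)
    G=np.sqrt(sum(cv2.Sobel(g,-1,dx,1-dx)**2 for dx in (0,1)).sum(2));G=np.minimum(G,np.percentile(G,97)).astype(np.float32)
    def f(v):
        u=proj(p,shape(kind,v)).astype(np.float32)
        return -float(cv2.remap(G,u[None],None,cv2.INTER_LINEAR).mean())
    best=None;r=np.arange(-rng,rng+1e-6,.002)
    A=[0] if kind[0]=='c' else np.arange(-.8,.8,.08)
    c=[(f([v0[0]+a,v0[1]+b]+([w] if kind[0]!='c' else [])),[v0[0]+a,v0[1]+b]+([w] if kind[0]!='c' else [])) for a in r for b in r for w in A]
    c=min(c,key=lambda q:q[0])[1]
    S=np.array([c]+[np.array(c)+np.eye(len(c))[i]*(.0015 if i<2 else .03) for i in range(len(c))])
    o=minimize(f,c,method='Nelder-Mead',options=dict(initial_simplex=S,xatol=1e-4,fatol=1e-3));return o.x,-o.fun/G.max()
P={'face':(('c',.107,.030),(.480,0)),'collet':(('c',.113,.021),(.4525,.175)),'drillflange':(('c',.073,.023),(.481,-.227)),
'sq_mill':(('s',),(.481,-.227)),'sq_collet':(('s',),(.480,0)),'sq_drill':(('s',),(.453,.176)),'sq_spare':(('s',),(.665,.096)),'hole_spare':(('c',.055,.0185),(.665,.096))}
def survey(p,keys,fn):
    p['raw']=p['image'].copy();p['image']=p['image'].copy()
    for k in keys:
        v,sc=fit(p,*P[k]);print(k,np.round(v,4),round(sc,2))
        u=proj(p,shape(P[k][0],v))
        for a in u: cv2.circle(p['image'],tuple(int(t*16) for t in a),8,(0,255,0),-1,shift=4)
    cv2.imwrite('pics/'+fn,cv2.resize(p['image'],(800,600))[:,:,::-1])
E
python3 - <<'E'
from h import *
p=wrist()
survey(p,list(P),'w1.png')
E
```

```text
3.75 [ 0.6205 -0.0299  0.4001] [ 3.1413e+00 -7.0000e-04  3.1404e+00] 0.0921 0.0 [ 0.4 -0.3 -0.8]
face_mill [([0.4806, 0.0005, 0.0057], 0.75)]
collet_chuck [([0.4518, 0.1769, 0.0081], 0.97)]
drill_chuck [([0.4767, -0.224, 0.0106], 0.97), ([0.4511, 0.1732, 0.0023], 0.25)]
mill_stand [([0.4779, -0.2258, -0.0028], 0.96)]
collet_stand [([0.4794, 0.0027, 0.0001], 0.97)]
drill_stand [([0.4548, 0.1768, 0.0028], 0.77)]
spare_stand [([0.6649, 0.0957, 0.0029], 0.96)]
wash_bottle [([0.6695, -0.167, -0.0027], 0.95)]
face [0.4785 0.0014] 0.7
collet [0.4551 0.176 ] 0.93
drillflange [ 0.4733 -0.2343] 0.46
sq_mill [ 0.4789 -0.2259  0.0708] 0.6
sq_collet [0.4787 0.001  0.0245] 0.87
sq_drill [ 0.455   0.1767 -0.5628] 0.88
sq_spare [0.666  0.0977 0.3024] 0.99
hole_spare [0.6655 0.0977] 1.0
```

View pics/w1.png

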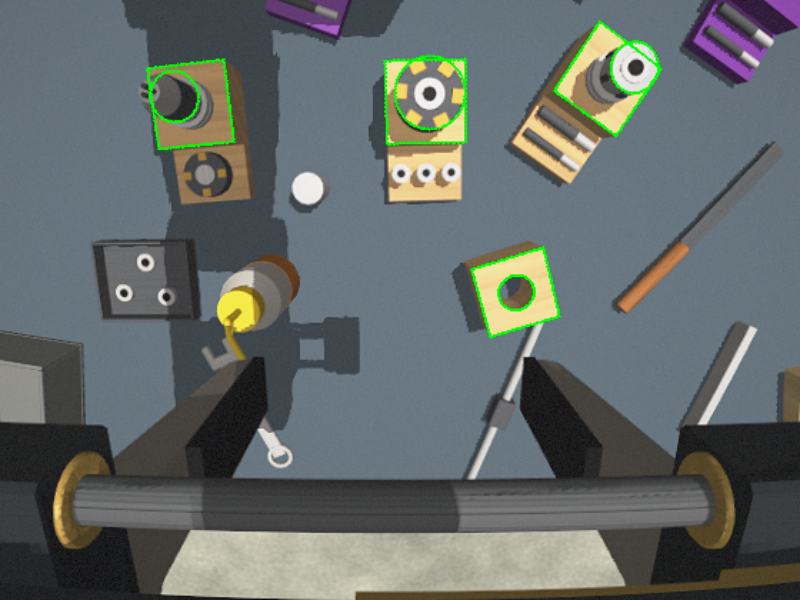

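The fits are clean on all four stands except the drill chuck's flange, which isn't needed. Stand centres: mill (0.479,-0.226), collet (0.479,0.001), drill (0.455,0.177), spare (0.666,0.098). Next I'll pick the collet chuck.

Request:
servo_tool:
  rows:
    - [[2.36,2.95,2.14,0,0],[2.36,2.95,2.14,0,0],[2.36,2.95,2.14,0,0],[2.36,2.95,2.14,0,0],[2.36,2.95,2.14,0,0],[2.36,2.95,2.14,0,0],[2.36,2.95,2.14,0,0],[0,0,0,0,0],[0,0,3.4,0,0],[0,0,3.4,0,0],[0,0,3.4,0,0],[0,0,3.4,0,0],[0,0,3.2,0,0],[0,0,0,0,0],[0,0,0,0,0]]
  grip_force: 30

```text
t: 5.7
tool_pos: [0.4555, 0.1768, 0.0833]
ee_rot: [-3.141, -0.0, -3.142]
force: [0.8, 0.0, -0.4]
gripper_width: 0.0916
grasp_force: 0.0
```

Request:
servo_tool:
  rows:
    - [[0,0,0,0,1],[0,0,0,0,1],[0,0,0,0,1],[0,0,0,0,1],[0,0,0,0,1],[0,0,0,0,1],[0,0,0,0,1],[0,0,0,0,1]]

```text
t: 6.5
tool_pos: [0.4551, 0.1765, 0.0829]
ee_rot: [-3.141, -0.0, -3.141]
force: [-0.6, -4.7, 5.2]
gripper_width: 0.0414
grasp_force: 30.0
```

Request:
servo_tool:
  rows:
    - [[0,0,-1,0,1],[0,0,-2,0,1],[0,0,-3,0,1],[0,0,-4,0,1],[0,0,-4,0,1],[-2.1,-0.78,-3,0,1],[-3,-1.13,0,0,1],[-3,-1.13,0,0,1],[-3,-1.13,0,0,1],[-3,-1.13,0,0,1],[-3,-1.13,0,0,1],[-3,-1.13,0,0,1],[-1,-0.38,0,0,1],[0,0,0,0,1],[0,0,0,0,1]]

```text
t: 8.0
tool_pos: [0.6648, 0.098, 0.2522]
ee_rot: [3.141, -0.002, -3.141]
force: [-0.3, 0.4, -5.6]
gripper_width: 0.0412
grasp_force: 30.0
```

```bash
python3 - <<'E'
from h import *
p=wrist(names=['collet_chuck','spare_stand','drill_stand','collet_stand'])
survey(p,['sq_collet','sq_drill','sq_spare','hole_spare'],'w2.png')
E
```

```text
8.0 [0.6648 0.098  0.2522] [ 3.1413e+00 -2.3000e-03 -3.1415e+00] 0.0412 30.0 [-0.3  0.4 -5.6]
collet_chuck [([0.6592, 0.0997, 0.1793], 0.9)]
spare_stand [([0.6655, 0.0948, -0.0008], 0.59)]
drill_stand []
collet_stand [([0.4792, -0.0004, -0.0024], 0.71)]
sq_collet [0.4796 0.0005 0.0257] 0.45
sq_drill [ 0.456   0.176  -0.5785] 0.31
sq_spare [0.6662 0.0971 0.3122] 0.87
hole_spare [0.6654 0.097 ] 0.95
```

View pics/w2.png

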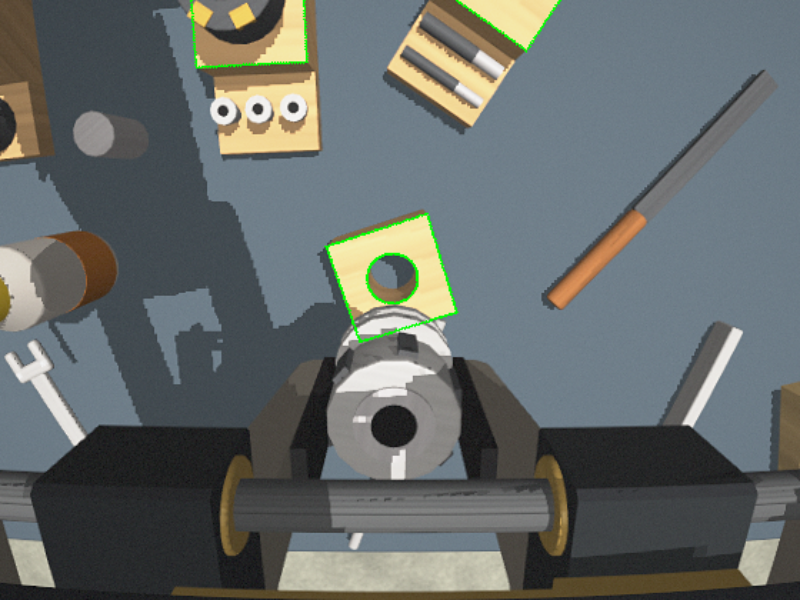

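Request:
servo_tool:
  rows:
    - [[-0.08,-0.08,2,0,1],[0,0,3,0,1],[0,0,3,0,1],[0,0,3,0,1],[0,0,1.5,0,1],[0,0,1,0,1],[0,0,1,0,1],[0,0,0.5,0,1],[0,0,0.5,0,1],[0,0,0.5,0,1],[0,0,0.4,0,1],[0,0,0.2,0,1],[0,0,0,0,1],[0,0,0,0,1]]

```text
t: 9.65
tool_pos: [0.6671, 0.0968, 0.0869]
ee_rot: [3.142, 0.0, -3.141]
force: [-0.6, 0.3, -6.4]
gripper_width: 0.0412
grasp_force: 30.0
```

Request:
servo_tool:
  rows:
    - [[0.1,0,0.2,0,1],[0,0,0.1,0,1],[0,0,0.05,0,1],[0,0,0,0,1]]

```text
t: 10.05
tool_pos: [0.6659, 0.0968, 0.0832]
ee_rot: [-3.142, -0.0, -3.141]
force: [-0.6, 0.5, -5.6]
gripper_width: 0.0417
grasp_force: 30.0
```

Request:
servo_tool:
  rows:
    - [[0,0,0.05,0,1],[0,0,0,0,0.4],[0,0,0,0,0.2],[0,0,0,0,0],[0,0,0,0,0],[0,0,0,0,0],[0,0,0,0,0],[0,0,-3,0,0],[0,0,-4,0,0],[0,0,-4,0,0],[0,0,-4,0,0],[0,0,-2,0,0],[0,0,0,0,0]]

```text
t: 11.35
tool_pos: [0.6678, 0.0971, 0.2567]
ee_rot: [3.141, 0.006, -3.141]
force: [0.2, 0.1, 0.1]
gripper_width: 0.0917
grasp_force: 0.0
```

```bash
python3 - <<'E'
from h import *
P['collet']=(('c',.113,.021),(.666,.097))
p=wrist(names=['collet_chuck','spare_stand'])
survey(p,['collet','sq_spare'],'w3.png')
for c in ['side','scene']:
    p=env.read_camera(c);print([(np.round(env.mark_of(p,n)[0]['at'],3)) for n in ['collet_chuck','spare_stand'] if env.mark_of(p,n)])
E
```

```text
11.35 [0.6678 0.0971 0.2567] [ 3.1407  0.0061 -3.1414] 0.0917 0.0 [0.2 0.1 0.1]
collet_chuck [([0.665, 0.097, 0.0093], 0.72)]
spare_stand [([0.6639, 0.098, 0.0011], 0.96)]
collet [0.6668 0.097 ] 0.82
sq_spare [0.6657 0.0969 0.3064] 0.97
[array([0.662, 0.095, 0.01 ]), array([ 0.669,  0.097, -0.003])]
[array([0.667, 0.1  , 0.011])]
```

View pics/w3.png

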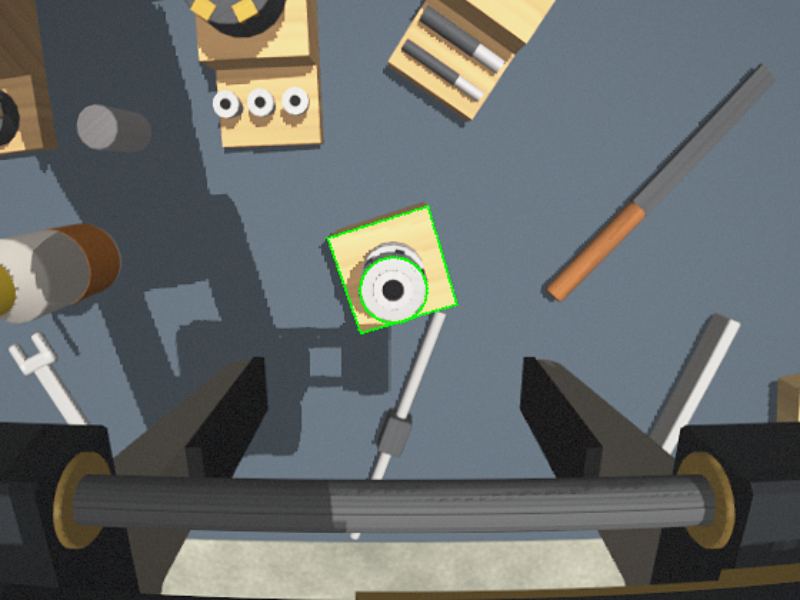

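The collet chuck is upright and seated at (393,285), centred on the spare. The drill chuck is next.

Request:
servo_tool:
  rows:
    - [[2.1,-3.6,0,0,0],[2.1,-3.6,0,0,0],[2.1,-3.6,0,0,0],[2.1,-3.6,0,0,0],[2.1,-3.6,0,0,0],[2.1,-3.6,0,0,0],[2.1,-3.6,0,0,0],[2.1,-3.6,0,0,0],[2.0,-3.5,0,0,0],[0,0,0,0,0],[0,0,0,0,0],[0,0,0,0,0]]

```text
t: 13.15
tool_pos: [0.4785, -0.2256, 0.2528]
ee_rot: [3.141, 0.0, -3.141]
force: [-0.2, 0.6, -0.1]
gripper_width: 0.0921
grasp_force: 0.0
```

```bash
python3 - <<'E'
from h import *
P['dtop']=(('c',.121,.018),(.479,-.226));P['sq_mill']=(('s',),(.479,-.226))
p=wrist(names=['drill_chuck','mill_stand'])
survey(p,['sq_mill','dtop','drillflange'],'w4.png')
E
```

```text
13.15 [ 0.4785 -0.2256  0.2528] [ 3.1413e+00  4.0000e-04 -3.1412e+00] 0.0921 0.0 [-0.2  0.6 -0.1]
drill_chuck [([0.4779, -0.225, 0.0103], 0.63)]
mill_stand [([0.4786, -0.2258, -0.0017], 0.73)]
sq_mill [ 0.4794 -0.2261  0.0612] 0.91
dtop [ 0.48   -0.2263] 0.85
drillflange [ 0.4873 -0.2269] 0.74
```

View pics/w4.png

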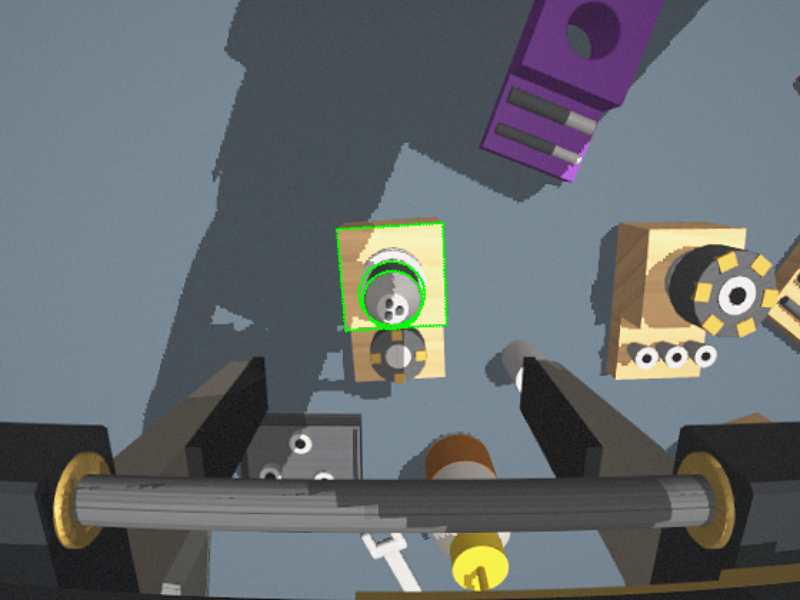

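Request:
servo_tool:
  rows:
    - [[-0.1,-0.05,3,0,0],[0,0,4,0,0],[0,0,4,0,0],[0,0,4,0,0],[0,0,2,0,0],[0,0,0,0,0],[0,0,0,0,1],[0,0,0,0,1],[0,0,0,0,1],[0,0,0,0,1],[0,0,0,0,1],[0,0,0,0,1],[0,0,0,0,1],[0,0,0,0,1],[0,0,0,0,1]]

```text
t: 14.8
tool_pos: [0.479, -0.2266, 0.0829]
ee_rot: [3.141, 0.0, -3.141]
force: [0.4, 1.4, 3.7]
gripper_width: 0.0356
grasp_force: 30.0
```

Request:
servo_tool:
  rows:
    - [[0,0,-1,0,1],[0,0,-2,0,1],[0,0,-3,0,1],[0,0,-4,0,1],[0,0,-4,0,1],[0.2,2,-3,0,1],[0.25,4,0,0,1],[0.25,4,0,0,1],[0.25,4,0,0,1],[0.25,4,0,0,1],[0.25,4,0,0,1],[0.25,4,0,0,1],[0.25,4,0,0,1],[0.25,4,0,0,1],[0.25,4,0,0,1],[0,2.3,0,0,1],[0,0,0,0,1],[0,0,0,0,1],[0,0,0,0,1]]

```text
t: 16.7
tool_pos: [0.4541, 0.1753, 0.2526]
ee_rot: [-3.141, -0.001, 3.141]
force: [-0.1, -0.4, -4.9]
gripper_width: 0.0353
grasp_force: 30.0
```

```bash
python3 - <<'E'
from h import *
P['sq_drill']=(('s',),(.455,.177));P['h']=(('c',.055,.0185),(.455,.177))
p=wrist(names=['drill_chuck','drill_stand'])
survey(p,['sq_drill','h'],'w5.png')
E
```

```text
16.7 [0.4541 0.1753 0.2526] [-3.1408e+00 -7.0000e-04  3.1414e+00] 0.0353 30.0 [-0.1 -0.4 -4.9]
drill_chuck [([0.4552, 0.1787, 0.1792], 0.87)]
drill_stand [([0.3087, -0.09, -0.0004], 0.89), ([0.3458, 0.3553, 0.003], 0.76), ([0.2674, 0.1973, -0.0013], 0.74)]
sq_drill [ 0.4557  0.1763 -0.5661] 0.87
h [0.4554 0.1762] 0.96
```

View pics/w5.png

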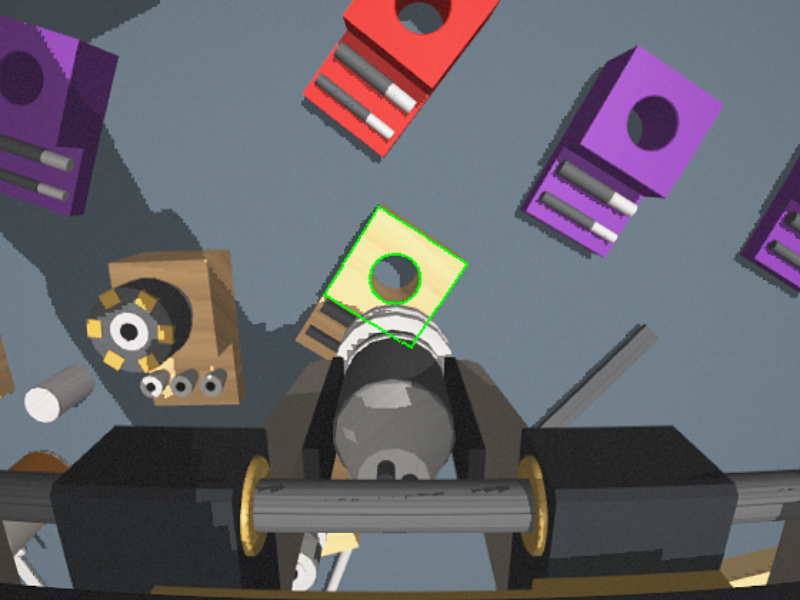

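Drill chuck is held over its wooden drill stand, hole at (395,278). I'll lower it.

Request:
servo_tool:
  rows:
    - [[-0.05,0.08,2,0,1],[0,0,3,0,1],[0,0,3,0,1],[0,0,3,0,1],[0,0,1.5,0,1],[0,0,1,0,1],[0,0,1,0,1],[0,0,0.5,0,1],[0,0,0.5,0,1],[0,0,0.5,0,1],[0,0,0.5,0,1],[0,0,0.3,0,1],[0,0,0.1,0,1],[0,0,0,0,1],[0,0,0,0,1]]

```text
t: 18.35
tool_pos: [0.4551, 0.1771, 0.084]
ee_rot: [3.141, 0.0, -3.141]
force: [-0.2, 0.2, -5.6]
gripper_width: 0.0355
grasp_force: 30.0
```

Request:
servo_tool:
  rows:
    - [[0,0,0.1,0,1],[0,0,0,0,1],[0,0,0,0,0.5],[0,0,0,0,0.3],[0,0,0,0,0],[0,0,0,0,0],[0,0,0,0,0],[0,0,0,0,0],[0,0,-3,0,0],[0,0,-4,0,0],[0,0,-4,0,0],[0,0,-4,0,0],[0,0,-2,0,0],[0,0,0,0,0],[0,0,0,0,0]]

```text
t: 19.85
tool_pos: [0.4547, 0.177, 0.2524]
ee_rot: [3.142, 0.0, -3.141]
force: [-0.6, -0.1, -0.9]
gripper_width: 0.0919
grasp_force: 0.0
```

```bash
python3 - <<'E'
from h import *
P['dtop']=(('c',.121,.018),(.455,.177));P['dfl']=(('c',.073,.023),(.455,.177))
p=wrist(names=['drill_chuck','drill_stand','face_mill','collet_stand'])
survey(p,['sq_drill','dtop','face','sq_collet'],'w6.png')
E
```

```text
19.85 [0.4547 0.177  0.2524] [ 3.1416e+00  2.0000e-04 -3.1414e+00] 0.0919 0.0 [-0.6 -0.1 -0.9]
drill_chuck [([0.4541, 0.1805, 0.0081], 0.85), ([0.6644, 0.094, -0.0002], 0.54)]
drill_stand [([0.3072, -0.0897, 0.0029], 0.89), ([0.3452, 0.3558, 0.0028], 0.81), ([0.4518, 0.1772, 0.002], 0.74)]
face_mill [([0.4795, 0.0002, 0.0044], 0.65)]
collet_stand [([0.4784, -0.0019, 0.0005], 0.72)]
sq_drill [ 0.4556  0.1756 -0.5814] 0.93
dtop [0.4552 0.1772] 0.76
face [0.4786 0.0007] 0.59
sq_collet [0.4795 0.0006 0.0291] 0.57
```

View pics/w6.png

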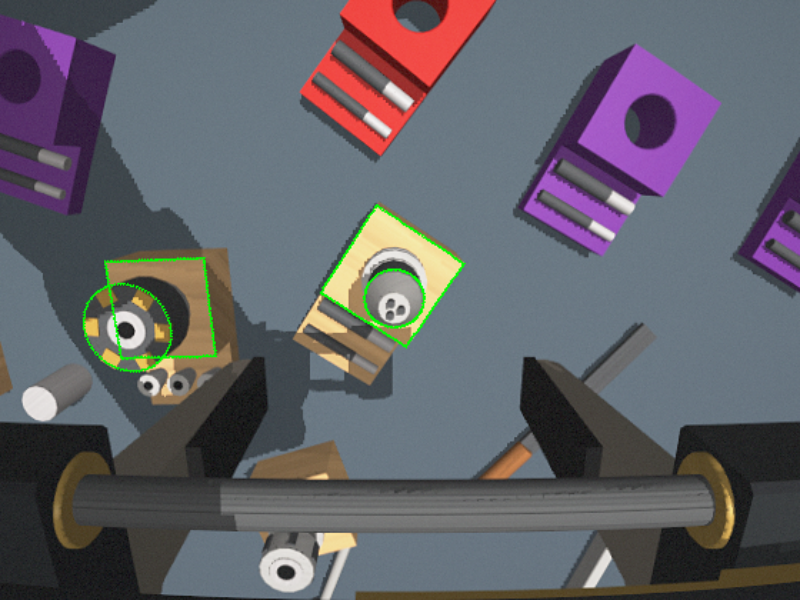

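Drill chuck is seated at home, (395,290). Now the face mill.

Request:
servo_tool:
  rows:
    - [[-0.48,-3.5,0,0,0],[-0.48,-3.5,0,0,0],[-0.48,-3.5,0,0,0],[-0.48,-3.5,0,0,0],[-0.48,-3.6,0,0,0],[0,0,0,0,0],[0,0,0,0,0],[0,0,0,0,0]]

```text
t: 20.9
tool_pos: [0.4787, 0.0018, 0.2524]
ee_rot: [3.141, -0.001, -3.141]
force: [-0.2, -0.6, 0.4]
gripper_width: 0.0919
grasp_force: 0.0
```

```bash
python3 - <<'E'
from h import *
p=wrist(names=['face_mill','collet_stand'])
survey(p,['face','sq_collet'],'w7.png')
E
```

```text
20.9 [0.4787 0.0018 0.2524] [ 3.1412e+00 -9.0000e-04 -3.1412e+00] 0.0919 0.0 [-0.2 -0.6  0.4]
face_mill [([0.481, 0.0023, 0.0057], 0.8)]
collet_stand []
face [0.4771 0.0005] 0.73
sq_collet [0.4801 0.0007 0.0343] 0.86
```

Request:
servo_tool:
  rows:
    - [[0,-0.1,4,0,0],[0,0,4,0,0],[0,0,4,0,0],[0,0,4,0,0],[0,0,2.1,0,0],[0,0,0,0,0],[0,0,0,0,1],[0,0,0,0,1],[0,0,0,0,1],[0,0,0,0,1],[0,0,0,0,1],[0,0,0,0,1],[0,0,0,0,1]]

```text
t: 22.35
tool_pos: [0.4797, 0.0002, 0.0728]
ee_rot: [3.141, 0.002, 3.142]
force: [-1.4, 2.2, 8.2]
gripper_width: 0.0594
grasp_force: 30.0
```

Request:
servo_tool:
  rows:
    - [[0,0,-1,0,1],[0,0,-2,0,1],[0,0,-3,0,1],[0,0,-4,0,1],[0,0,-4,0,1],[0,-2,-3,0,1],[0,-4,-1,0,1],[0,-4,0,0,1],[0,-4,0,0,1],[0,-4,0,0,1],[0,-3,0,0,1],[0,-1.65,0,0,1],[0,0,0,0,1],[0,0,0,0,1],[0,0,0,0,1]]
  grip_force: 40

```text
t: 23.85
tool_pos: [0.4787, -0.2252, 0.2517]
ee_rot: [3.141, -0.001, -3.141]
force: [0.3, 0.2, -5.2]
gripper_width: 0.0595
grasp_force: 40.0
```

```bash
python3 - <<'E'
from h import *
P['h']=(('c',.055,.0185),(.479,-.226));P['ft']=(('c',.252+.035,.030),(.479,-.226))
p=wrist(names=['face_mill','mill_stand'])
survey(p,['sq_mill','h','ft'],'w8.png')
E
```

```text
23.85 [ 0.4787 -0.2252  0.2517] [ 3.1408e+00 -6.0000e-04 -3.1407e+00] 0.0595 40.0 [ 0.3  0.2 -5.2]
face_mill [([0.4808, -0.2277, 0.1855], 0.74)]
mill_stand [([0.4782, -0.2286, -0.0029], 0.68)]
sq_mill [ 0.4793 -0.2261  0.0782] 0.74
h [ 0.48   -0.2266] 0.92
ft [ 0.4792 -0.2257] 0.54
```

View pics/w8.png

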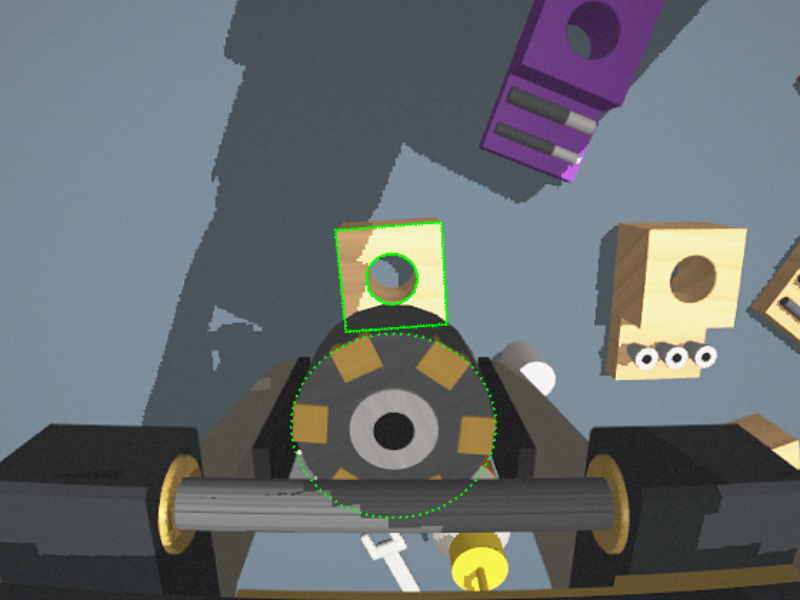

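The face mill is held level over the mill stand, hole at (391,278), with only sub-millimetre offsets. I'll lower it.

Request:
servo_tool:
  rows:
    - [[-0.05,-0.08,2,0,1],[0,0,3,0,1],[0,0,3,0,1],[0,0,3,0,1],[0,0,2,0,1],[0,0,1,0,1],[0,0,1,0,1],[0,0,0.7,0,1],[0,0,0.6,0,1],[0,0,0.5,0,1],[0,0,0.5,0,1],[0,0,0.4,0,1],[0,0,0.1,0,1],[0,0,0,0,1],[0,0,0,0,1]]

```text
t: 25.5
tool_pos: [0.4797, -0.2273, 0.074]
ee_rot: [-3.141, 0.0, -3.141]
force: [0.2, 0.7, -5.4]
gripper_width: 0.0598
grasp_force: 40.0
```

Request:
servo_tool:
  rows:
    - [[0,0,0.1,0,1],[0,0,0.08,0,1],[0,0,0,0,1],[0,0,0,0,0.3],[0,0,0,0,0.2],[0,0,0,0,0],[0,0,0,0,0],[0,0,0,0,0],[0,0,-3,0,0],[0,0,-4,0,0],[0,0,-4,0,0],[0,0,-4,0,0],[0,0,-3,0,0],[0,0,0,0,0],[0,0,0,0,0]]

```text
t: 27.0
tool_pos: [0.4796, -0.2273, 0.2521]
ee_rot: [-3.141, 0.001, -3.141]
force: [0.7, 0.0, -0.3]
gripper_width: 0.0921
grasp_force: 0.0
```

```bash
python3 - <<'E'
from h import *
P['ft']=(('c',.107,.030),(.479,-.226));P['h']=(('c',.055,.0185),(.479,.001))
p=wrist(names=['face_mill','mill_stand'])
survey(p,['sq_mill','ft','h','sq_collet'],'w9.png')
E
```

```text
27.0 [ 0.4796 -0.2273  0.2521] [-3.1411e+00  1.0000e-03 -3.1414e+00] 0.0921 0.0 [ 0.7  0.  -0.3]
face_mill [([0.482, -0.2263, 0.0074], 0.97)]
mill_stand []
sq_mill [ 0.4793 -0.2261  0.0632] 0.86
ft [ 0.477  -0.2274] 0.84
h [0.4787 0.0005] 1.0
sq_collet [0.4789 0.0013 0.0115] 0.85
```

View pics/w9.png

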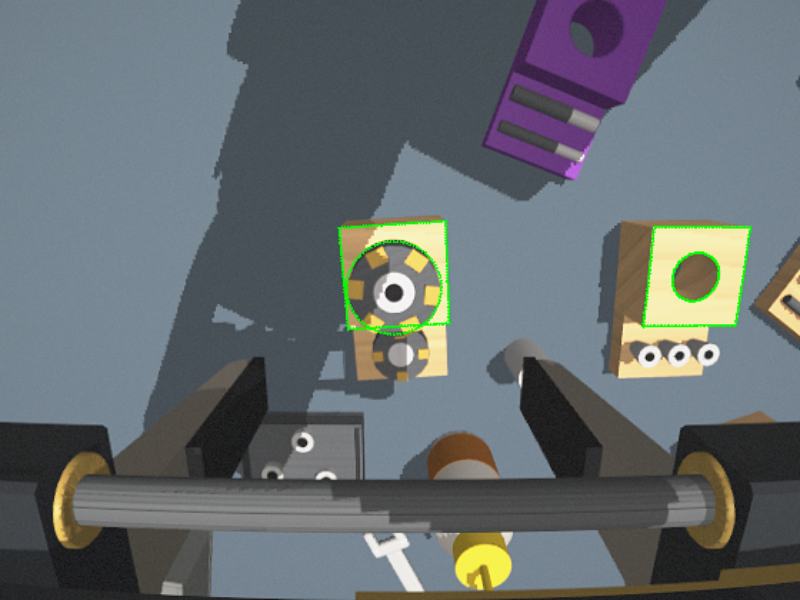

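The face mill is seated at home (395,290). Now back to the collet chuck on the spare.

Request:
servo_tool:
  rows:
    - [[-2.07,3.6,0,0,0],[-2.07,3.6,0,0,0],[-2.07,3.6,0,0,0],[-2.07,3.6,0,0,0],[-2.07,3.6,0,0,0],[-2.07,3.6,0,0,0],[-2.07,3.6,0,0,0],[-2.07,3.6,0,0,0],[-2.1,3.55,0,0,0],[0,0,0,0,0],[0,0,0,0,0],[0,0,0,0,0]]

```text
t: 28.35
tool_pos: [0.6651, 0.0955, 0.2508]
ee_rot: [-3.141, -0.002, 3.142]
force: [0.7, 0.8, -0.1]
gripper_width: 0.0916
grasp_force: 0.0
```

```bash
python3 - <<'E'
from h import *
P['collet']=(('c',.113,.021),(.666,.097))
p=wrist(names=['collet_chuck'])
survey(p,['collet','sq_spare'],'w10.png')
E
```

```text
28.35 [0.6651 0.0955 0.2508] [-3.1409e+00 -2.2000e-03  3.1415e+00] 0.0916 0.0 [ 0.7  0.8 -0.1]
collet_chuck [([0.6605, 0.0982, 0.0104], 0.84)]
collet [0.6668 0.0966] 0.85
sq_spare [0.6663 0.0968 0.311 ] 0.96
```

Request:
servo_tool:
  rows:
    - [[-0.1,0.1,3,0,0],[0,0,4,0,0],[0,0,4,0,0],[0,0,4,0,0],[0,0,1.9,0,0],[0,0,0,0,0],[0,0,0,0,1],[0,0,0,0,1],[0,0,0,0,1],[0,0,0,0,1],[0,0,0,0,1],[0,0,0,0,1],[0,0,0,0,1],[0,0,0,0,1],[0,0,0,0,1]]
  grip_force: 30

```text
t: 29.95
tool_pos: [0.6671, 0.0969, 0.0833]
ee_rot: [-3.141, 0.0, -3.141]
force: [-0.6, -3.7, 4.1]
gripper_width: 0.0419
grasp_force: 30.0
```

Request:
servo_tool:
  rows:
    - [[0,0,-1,0,1],[0,0,-2,0,1],[0,0,-3,0,1],[0,0,-4,0,1],[0,0,-4,0,1],[1.8,-0.9,-3,0,1],[3,-1.5,0,0,1],[3,-1.5,0,0,1],[3,-1.5,0,0,1],[3,-1.5,0,0,1],[3,-1.5,0,0,1],[2,-1.2,0,0,1],[0,0,0,0,1],[0,0,0,0,1],[0,0,0,0,1]]

```text
t: 31.45
tool_pos: [0.4798, 0.0017, 0.2531]
ee_rot: [3.141, 0.001, -3.141]
force: [0.4, -0.3, -6.4]
gripper_width: 0.0417
grasp_force: 30.0
```

```bash
python3 - <<'E'
from h import *
P['h']=(('c',.055,.0185),(.479,.001));P['ct']=(('c',.282,.021),(.479,.001))
p=wrist(names=['collet_chuck'])
survey(p,['h','sq_collet','ct'],'w11.png')
E
```

```text
31.45 [0.4798 0.0017 0.2531] [ 3.1411e+00  5.0000e-04 -3.1412e+00] 0.0417 30.0 [ 0.4 -0.3 -6.4]
collet_chuck [([0.475, 0.0017, 0.1791], 0.75), ([0.4525, 0.1792, 0.0108], 0.54)]
h [0.4788 0.0007] 0.96
sq_collet [0.48   0.0006 0.0333] 0.9
ct [0.4801 0.0013] 0.71
```

Request:
servo_tool:
  rows:
    - [[0.06,-0.06,2,0,1],[0,0,3,0,1],[0,0,3,0,1],[0,0,3,0,1],[0,0,1.5,0,1],[0,0,1,0,1],[0,0,1,0,1],[0,0,0.5,0,1],[0,0,0.5,0,1],[0,0,0.5,0,1],[0,0,0.5,0,1],[0,0,0.3,0,1],[0,0,0.1,0,1],[0,0,0,0,1],[0,0,0,0,1]]

```text
t: 33.05
tool_pos: [0.4786, 0.0006, 0.0841]
ee_rot: [-3.142, 0.0, -3.141]
force: [0.7, -0.2, -6.1]
gripper_width: 0.0414
grasp_force: 30.0
```

Request:
servo_tool:
  rows:
    - [[0,0,0.1,0,1],[0,0,0,0,1],[0,0,0,0,0.4],[0,0,0,0,0.2],[0,0,0,0,0],[0,0,0,0,0],[0,0,0,0,0],[0,0,0,0,0],[0,0,-3,0,0],[0,0,-4,0,0],[0,0,-4,0,0],[0,0,-4,0,0],[-2,0,-4,0,0],[-4,0,-3,0,0],[-4,0,-3,0,0],[-4,0,-3,0,0],[0,0,0,0,0],[0,0,0,0,0]]

```text
t: 34.85
tool_pos: [0.6185, 0.0007, 0.3624]
ee_rot: [-3.142, -0.001, -3.141]
force: [-0.7, 0.5, -0.5]
gripper_width: 0.092
grasp_force: 0.0
```

```bash
python3 - <<'E'
from h import *
P['collet']=(('c',.113,.021),(.479,.001));P['face']=(('c',.107,.030),(.479,-.226));P['dtop']=(('c',.121,.018),(.455,.177))
p=wrist(names=N[:3]+['wash_bottle'])
survey(p,['collet','face','dtop','hole_spare'],'w12.png')
for c in ['side','scene']:
    p=env.read_camera(c);cv2.imwrite(f'pics/{c}9.png',cv2.resize(p['image'][120:340,120:400] if c=='scene' else p['image'][150:350,160:480],None,fx=2.4,fy=2.4)[:,:,::-1])
    for n in N[:3]+['wash_bottle']: print(c,n,[np.round(d['at'],3) for d in env.mark_of(p,n)][:1])
E
```

```text
34.85 [0.6185 0.0007 0.3624] [-3.1416e+00 -7.0000e-04 -3.1414e+00] 0.092 0.0 [-0.7  0.5 -0.5]
face_mill [([0.4789, -0.2269, 0.0073], 0.94)]
collet_chuck [([0.475, -0.0006, 0.0123], 0.7)]
drill_chuck [([0.4533, 0.1819, 0.0101], 0.9)]
wash_bottle [([0.6666, -0.167, -0.0037], 0.82)]
collet [0.4776 0.0009] 0.65
face [ 0.4795 -0.2276] 0.51
dtop [0.4547 0.1767] 0.63
hole_spare [0.6651 0.0972] 1.0
side face_mill []
side collet_chuck [array([0.475, 0.001, 0.011])]
side drill_chuck [array([0.464, 0.178, 0.01 ])]
side wash_bottle [array([ 0.661, -0.169, -0.002])]
scene face_mill [array([ 0.479, -0.233,  0.006])]
scene collet_chuck [array([0.476, 0.005, 0.008])]
scene drill_chuck [array([0.457, 0.177, 0.007])]
scene wash_bottle [array([ 0.66 , -0.167, -0.001])]
```

View pics/w12.png

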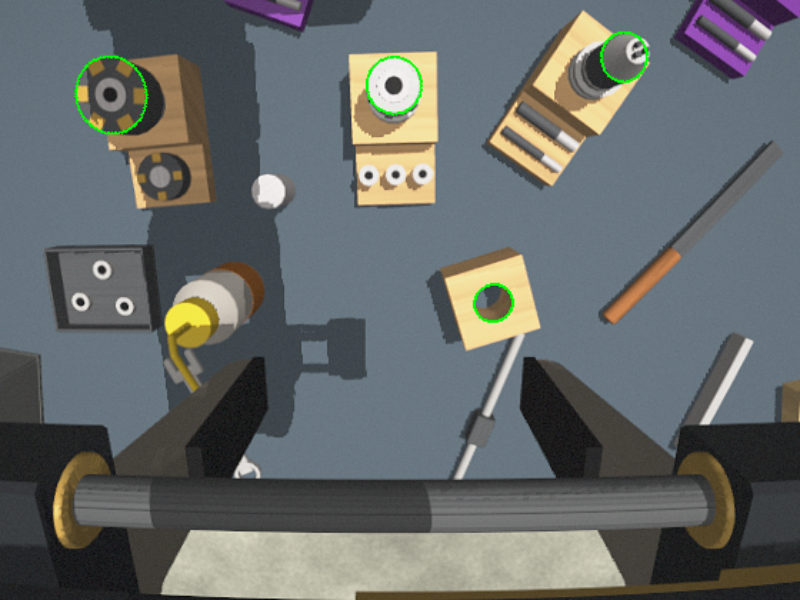

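View pics/side9.png

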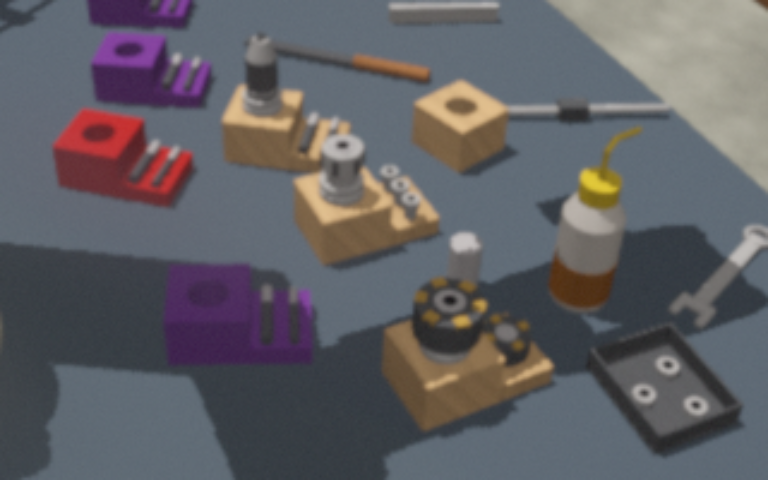

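All three tools stand upright and seated at home: drill chuck (262,75), collet chuck (342,165), face mill (450,315). The spare stand (460,120) is empty and the bottle (587,240) is standing. Handing in.

```bash
python3 -c "
from plant import env
print(env.finish_job())"
```

```text
the job is handed in; nothing more can be done
None
```

The job is handed in after about 35 s of robot time: the last pictures show all three tools upright and seated on their home stands, the spare stand empty and the wash bottle standing, though the hand-in call did not return a verdict.

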